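Set and lock a four-click cut on a planer with a worn-off depth scale

ROBOT

A 6-joint arm with a two-finger parallel gripper is mounted at the origin on the work surface. World frame = base frame: x ahead of the robot, y to its left, z up, the work surface at z = 0. Lengths are in m, angles in rad, forces in N, time in s.
With the tool pointing down it reaches from about 0.35 to 0.725 m from the base axis. Payload 4.3 kg.
Tool frame: the origin (TCP) lies at the centre of the arm's flange, where the gripper is bolted on; the fingertips stand 173 mm ahead of it and the grasp point (between the pads) lies 155 mm ahead of it; z points along the fingers, y is the line along which they close (so a half turn about z gives the same grasp; the last joint's range is limited). The gripper opens to 85 mm and grips with 20 to 120 N. Pads are 22 mm wide; open, the fingers measure 114 mm over their backs; the gripper's body (76 mm by 85 mm) begins 54 mm behind the grasp point. The pads swing forward as they close: fully open they stand 13 mm farther back than shut.
Start: joints at [-0.11, 0.377, 0.081, 1.274, 0, 1.46], TCP at [0.575, 0, 0.405] pointing down, gripper open.
Joint ranges: [-2.72, 2.72], [-0.84, 1.66], [-1.02, 1.22], [-1.77, 2.12], [-1.37, 1.28], [-3.14, 3.14]. Speed limits (rad/s): [2.57, 2.57, 3.14, 3.14, 3.14, 3.14].

INTERFACE

Orientations are given as a rotation vector (axis times angle).
In Python, from workcell import telemetry, imaging, bot gives the robot as it stands.
- The arm moves only by the tool send_rows, never from a script. Its argument "increments" is text: rows parted by semicolons, each of 7 numbers parted by spaces: the shift along the tool's x, y, z in m, then the turn, a rotation vector about the tool's x, y, z in degrees, then the finger opening in m, from 0 to 0.0854. A call has 1 to 20 rows; each row is the pose to reach, as a shift and turn from the pose commanded when the call began, along the tool's axes at that moment; what a row does not reach only later rows make up. A row lasts 1/12 s, in which the tool goes at most 41.7 mm and 7.16 degrees, less where a joint would pass 70% of its speed; a pose out of reach is approached as far as the arm can. A call with a gripper value outside its range is refused whole. The fingers move at their own pace and stop on an object; "grip_force" is the grip in N (left out, the last holds). Time passes only in rows, so rows that repeat a pose let the fingers close. It gives the time, the measured TCP pose, the force, the opening and the grip force at its end, in the units of the state.
- telemetry.read_state(): the state, without advancing time (a new reading comes with each control period).
- imaging.capture(name): name is "scene" or "side" or "wrist"; returns (picture, depth): 420x560x3 uint8, red, green, blue; 420x560 float32, m along the optical axis (not along the pixel's ray), 0 where there is no reading.
- imaging.get_calibration(name): a dict with "intrinsics" (3x3 intrinsics, pixels), "D" ([k1, k2, p1, p2, k3] as OpenCV has them; the pictures are not rectified), "R" (3x3) and "t" (3): a world point X has camera coordinates R X + t. Camera axes: x right, y down, z forward; pixel columns grow to the right and rows downward; lengths in m; the calibration is good to about 2 mm. A picture is of the moment at which its call begins: read the wrist's pose just before it. get_calibration takes no time and is no camera call; for the wrist camera it gives the pose at the moment of the call.
- bot.close_job(): hands the job in; it is judged then, once.
Trained networks look in the newest picture that a camera, given by its name, has taken for a name from the list of things; names that differ only in an ending like _2 or _b are one class to them, and where a whole thing is asked for, a point or a joint stands for the part that bears it (a point fixed in the world has none). Each returns a list of dicts, best first, with "confidence" (0 to 1); they miss things now and then, are a little off and sometimes report something else, mostly with a low value. They report only what shows in the picture. A call takes as long as a camera call.
- imaging.recognise(query, camera): "centre" ([row, column] in pixels, amid what is visible of it).
- imaging.pinpoint(query, camera): "centre" ([row, column] in pixels: a listed point, or the origin of a listed thing).
The state is a dict: "clock": time; "joint_positions": joint angles; "dq": joint speeds; "effort": joint torques, N m; "tcp_pos": TCP position; "tool_rot": TCP orientation; "force": force on the tool from outside, world axes, zero at the start; "wrist_torque": the same for the moment, N m; "gripper_width": finger opening in m; "grasp_force": force on a finger pad.
Only numpy, scipy, OpenCV 4.12 (cv2) and the standard library are available. Lean on these libraries where they do the work, as an engineer would, in place of code of your own. Each camera call takes 0.05 s, during which the arm holds its last target. There are 200 camera calls.

TASK

The depth scale on the power planer has worn away, so set the cut by its clicks: turn the round front knob anticlockwise (seen from above) until it comes up against its zero stop, gently, without forcing the stop, then turn it clockwise exactly four clicks. Then swing the red-tabbed lock lever fully in to hold that setting, let go, and leave the other things on the bench where they are.

Things in the scene. Friction and masses are not known exactly. Their poses are not given: they have to be found in the camera images.
- planer: Teal cordless hand planer, 335 mm long, x axis from tail to nose (nose at +85 mm, battery end at -250 mm), y to its left, z up; level, firmly fixed in a wooden cradle on the bench. Origin: on the bench straight below the depth knob's axis. Front deck 90 mm wide, 98 mm above the bench; black rear handle from 110 mm behind the knob's axis, up to 161 mm high; housing and motor up to 104 mm
- knob_axis (a point): Point on the depth knob's upright axis, 130 mm above the bench, where to grip it (axes as the planer's; they do not turn with the knob). The grip is black, round, ribbed, unmarked, 45 mm across, 110 to 146 mm above the bench. Clockwise from above deepens the cut. It starts two to five clicks up from its zero stop; there are eleven rests in all
- index_wheel (a point): Centre of the bare aluminium wheel with 12 lobes under the grip, 63 mm across, 101 to 110 mm above the bench, turning with it (this point does not). Rests about 30 degrees apart: leaving one takes about 0.11 N m, fading to nothing half way; from there the click plunger pulls the knob on into the next rest, as hard. Let go, it settles in the nearest rest. The plunger's black housing, 38 to 55 mm behind the axis, is 111 mm high
- shoe_sole (a point): Centre of the underside of the front shoe, the aluminium plate under the nose. The knob raises it 0.25 mm per click: 30 mm above the bench (level with the rear sole) at zero, 31 mm at four clicks. Its axes are the planer's.
- stop_lug: The zero stop: a small rubber-faced lug fixed on the deck, hidden under the index wheel, 23 mm from the knob's axis, origin at its foot. A pin under the wheel meets it 3 degrees (anticlockwise) beyond the zero rest; the zero rest itself is not counted as a click. More than 25 N on the lug (0.57 N m on the knob) is forcing it
- lock_lever (a joint): Angle in rad of the flat steel lock lever on the deck in front of the knob: 0 fully out (it starts at 0 to 0.05), 0.30 fully in, its limit. Upright pivot 32 mm ahead of and 37 mm to the right (planer -y) of the knob's axis. Stiff (0.45 N m, 4.5 N at its tab): stays where left. Its nose can enter a notch of the index wheel only when the knob is at rest in a click
- lever_tab (a point): Centre of the lever's upright red tab, 12 mm (along the push) x 16 x 26 mm, 101 to 128 mm above the bench, 99 mm from the pivot. Lever out: 72 mm ahead of and 54 mm left of the knob's axis; pushed 30 mm towards the planer's tail, to 43 mm ahead and 61 mm left, it is locked. Its x axis looks out of the face to push on: planer +x when locked, 0.30 rad clockwise of it when out
- offcut_a: Bystander: pale wood offcut 100 x 60 x 30 mm beside the planer's nose. Origin: centre of its underside.
- offcut_b: Bystander: pale wood offcut 85 x 55 x 30 mm. Origin: centre of its underside.
- offcut_c: Bystander: pale wood offcut 115 x 60 x 36 mm. Origin: centre of its underside.
- try_square: Bystander: try square, dark wood stock 110 mm long, steel blade 190 mm. Origin: under the middle of the stock.
- blade_wrench: Bystander: bent steel blade wrench, 105 mm long, 8 mm thick, beside the planer. Origin: under its middle.
- tape_measure: Bystander: blue tape measure 68 x 36 x 64 mm. Origin: centre of its underside.
- mallet: Bystander: wooden mallet 280 mm long, lying. Origin: under its middle.

How it is judged:
On the way, in this order (a step that is already met when the one before it is completed fails the run):
1. the knob has been turned back to zero: front shoe level with the rear sole (within 0.07 mm, about a quarter of a click) (z of shoe_sole in the frame of planer below 0.03007 m), for 0.2 s.
2. the knob stands four clicks up from zero (front shoe raised 1.0 mm, within 0.1 mm) while the lever is still out (z of shoe_sole in the frame of planer between 0.0309 and 0.0311 m and value of joint lock_lever below 0.15 rad), for 0.2 s.
At the end, for the whole second after the job is handed in: The front shoe is 1.0 mm (within 0.1 mm) above its zero, that is the knob rests four clicks from its stop, and the lock lever is in (0.27 rad or more of its 0.30) and still; the other things lie where they were, within 25 mm (z of shoe_sole in the frame of planer between 0.0309 and 0.0311 m and value of joint lock_lever above 0.27 rad and velocity of joint lock_lever below 0.05 rad/s); the robot touches nothing.
It fails at once if the zero stop is forced: more than 25 N on its lug (contact force between stop_lug and anything else above 25 N).
It fails at once if one of the other things on the bench is shifted by more than 25 mm (distance of any of offcut_a, offcut_b, offcut_c, try_square, blade_wrench, tape_measure, mallet from where it was at the start of the episode above 0.025 m).
It also fails if it takes over 72 s, if anything falls off the work surface, if the arm or the gripper's body presses on something with over 40 N, if the wrist force passes 120 N, or if a joint passes its speed limit or range.

## Working session

There is one attempt and no reset: what is moved stays moved. The work goes in short steps, Python scripts to look and compute and a tool call to move; the robot and the scene stay as the last step left them, time stands still between calls to the robot, and variables do not carry over. Pictures are saved under pics/ and viewed, at most 10 in all, crops included, and the job is handed in when it is done.

Besides the shell and the picture viewer there is one more tool, called by a JSON object that holds its "method" and its "body". send_rows: Moves the arm, as the interface text tells. Its arguments: {"type":"object","properties":{"increments":{"type":"string"},"grip_force":{"type":"number"}},"required":["increments"]}

```bash
mkdir -p pics
cat > h.py <<'E'
import numpy as np, cv2
from workcell import telemetry, imaging, bot
def ray(cal,rc):
    K=np.array(cal['intrinsics'],float);D=np.array(cal['D'],float)
    p=cv2.undistortPoints(np.array([[[rc[1],rc[0]]]],float),K,D)[0,0]
    R=np.array(cal['R']);t=np.array(cal['t'])
    return -R.T@t, R.T@np.array([p[0],p[1],1.])
def atz(cal,rc,z):
    o,d=ray(cal,rc); return o+d*(z-o[2])/d[2]
def atdepth(cal,rc,dep):
    o,d=ray(cal,rc); r,c=map(int,np.round(rc)); return o+d*dep[r,c]
E
python3 - <<'E'
from h import *
s=telemetry.read_state();print({k:np.round(v,3).tolist() for k,v in s.items()})
Z={'knob_axis':.13,'index_wheel':.1055,'lever_tab':.1145,'planer':0,'offcut_a':0,'offcut_b':0,'offcut_c':0,'try_square':0,'blade_wrench':0,'tape_measure':0,'mallet':0}
ims=[]
for n in ['scene','side','wrist']:
    im,d=imaging.capture(n);cal=imaging.get_calibration(n)
    cv2.imwrite(f'pics/{n}0.png',im[:,:,::-1]);
    for q,z in Z.items():
        if n=='wrist' and q not in('knob_axis','index_wheel','lever_tab','planer'):continue
        if n=='side' and z==0 and q!='planer':continue
        for r in imaging.pinpoint(q,n)[:2]:
            print(n,q,np.round(r['centre'],1),round(r['confidence'],2),np.round(atz(cal,r['centre'],z),4))
E
```

```text
{'clock': 0.0, 'joint_positions': [-0.11, 0.378, 0.08, 1.274, -0.0, 1.461], 'dq': [-0.002, -0.001, -0.0, -0.001, 0.0, -0.003], 'effort': [0.001, -46.36, 26.988, 0.021, -0.0, -0.0], 'tcp_pos': [0.575, 0.0, 0.404], 'tool_rot': [-2.22, -2.22, 0.002], 'force': [0.885, -0.043, 0.211], 'wrist_torque': [0.021, -0.004, -0.031], 'grasp_force': 0.0, 'gripper_width': 0.085}
scene knob_axis [300.5 307.8] 0.67 [0.7608 0.081  0.13  ]
scene knob_axis [216.2 290.1] 0.57 [0.5381 0.0589 0.13  ]
scene index_wheel [221.3 286. ] 0.79 [0.5358 0.0495 0.1055]
scene lever_tab [202.7 312.1] 0.78 [0.4881 0.1189 0.1145]
scene planer [247.  286.8] 0.56 [0.5464 0.053  0.    ]
scene offcut_a [299.6 304.5] 0.57 [0.7004 0.0866 0.    ]
scene offcut_a [202.7 130.1] 0.56 [ 0.3743 -0.3923  0.    ]
scene offcut_b [299.6 304.5] 0.57 [0.7004 0.0866 0.    ]
scene offcut_b [202.7 130.1] 0.56 [ 0.3743 -0.3923  0.    ]
scene offcut_c [299.6 304.5] 0.57 [0.7004 0.0866 0.    ]
scene offcut_c [202.7 130.1] 0.56 [ 0.3743 -0.3923  0.    ]
scene try_square [247.4 122.8] 0.92 [ 0.5263 -0.3895  0.    ]
scene try_square [246.  286.9] 0.7 [0.5433 0.0534 0.    ]
scene blade_wrench [282.1 218.7] 0.62 [ 0.6414 -0.1263  0.    ]
scene blade_wrench [245.6 288. ] 0.6 [0.5422 0.0565 0.    ]
scene tape_measure [275.5 447.3] 0.89 [0.6572 0.4658 0.    ]
scene mallet [170.5 384.9] 0.96 [0.2888 0.3736 0.    ]
side knob_axis [209.8 264.5] 0.88 [0.5353 0.0497 0.13  ]
side index_wheel [217.  265.2] 0.96 [0.533  0.058  0.1055]
side index_wheel [144.4 280.1] 0.16 [ 0.5079 -0.2845  0.1055]
side lever_tab [235.7 279.6] 0.7 [0.4831 0.136  0.1145]
side lever_tab [145.8 279. ] 0.59 [ 0.5106 -0.2666  0.1145]
side planer [235.9 266.4] 0.79 [0.5319 0.0497 0.    ]
side planer [145.3 280. ] 0.2 [ 0.5152 -0.3992  0.    ]
wrist knob_axis [132.8 228. ] 0.92 [0.5379 0.0525 0.13  ]
wrist lever_tab [ 25.9 149.5] 0.86 [0.4848 0.1232 0.1145]
wrist planer [124.6 250.3] 0.6 [0.541  0.0534 0.    ]
```

View pics/scene0.png

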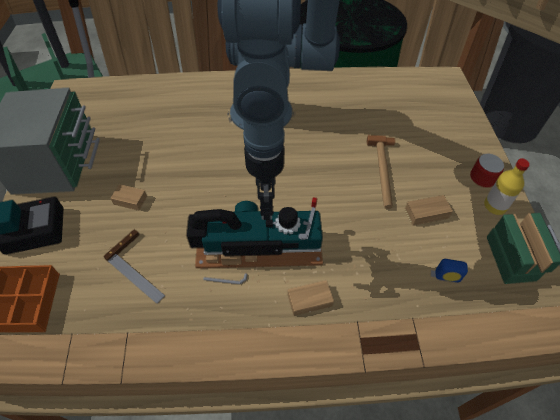

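View pics/wrist0.png

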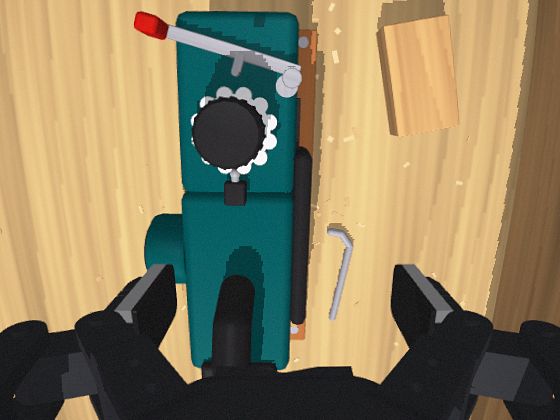

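The scene picture shows the planer lying with its nose towards +y. The knob is at (row 217, col 288) and the red tab at (203, 313), with an offcut at (299, 311) ahead of the nose on the +x side. The wrist picture shows the knob at (132, 228), the tab at (25, 150) and the plunger housing behind the knob at (192, 235). The position fixes agree on a knob near (0.537, 0.052) and a planer yaw of about 90°. I'll move above the knob and look again from closer.

{"method": "send_rows", "body": {"increments": "0.01 -0.008 0.005 0 0 0 0.085; 0.025 -0.02 0.015 0 0 0 0.085; 0.04 -0.03 0.025 0 0 0 0.085; 0.05 -0.037 0.03 0 0 0 0.085; 0.052 -0.038 0.03 0 0 0 0.085; 0.052 -0.038 0.03 0 0 0 0.085; 0.052 -0.038 0.03 0 0 0 0.085", "grip_force": 20}}

```text
clock: 1.68
tcp_pos: [0.5375, 0.0518, 0.3753]
tool_rot: [2.221, 2.221, 0.001]
force: [0.4, -0.1, -0.2]
gripper_width: 0.0852
grasp_force: 0.0
```

Run:
```python
from h import *
s=telemetry.read_state();print({k:np.round(s[k],4).tolist() for k in('clock','joint_positions','tcp_pos','tool_rot','wrist_torque','force')})
for k in range(2):
  for n in ['scene','side','wrist']:
    cal=imaging.get_calibration(n);im,d=imaging.capture(n)
    cv2.imwrite(f'pics/{n}1.png',im[:,:,::-1]);
    for q,z in {'knob_axis':.13,'index_wheel':.1055,'lever_tab':.1145}.items():
        for r in imaging.pinpoint(q,n)[:1]:
            print(n,q,np.round(r['centre'],1),round(r['confidence'],2),np.round(atz(cal,r['centre'],z),4))
# knob top circle from depth, z in .138-.152
    H,W=d.shape;K=np.array(cal['intrinsics']);vv,uu=np.mgrid[:H,:W]
    p=cv2.undistortPoints(np.stack([uu.ravel(),vv.ravel()],1)[:,None].astype(float),K,np.array(cal['D']))[:,0]
    P=(np.c_[p,np.ones(len(p))]*d.reshape(-1,1)-np.array(cal['t']))@np.array(cal['R'])
    m=(d.ravel()>0)&(abs(P[:,2]-.146)<.004)&(np.hypot(P[:,0]-.537,P[:,1]-.052)<.04)
    if m.sum()>20:
        c,r=cv2.minEnclosingCircle((P[m,:2]*1000).astype(np.float32));print(n,'top',m.sum(),P[m].mean(0).round(4),c,r)
```

```text
{'clock': 1.6833, 'joint_positions': [-0.0214, 0.3151, -0.0849, 1.1694, -0.0004, 1.5494], 'tcp_pos': [0.5375, 0.0518, 0.3753], 'tool_rot': [2.2206, 2.2205, 0.001], 'wrist_torque': [0.0013, -0.0043, -0.0236], 'force': [0.4469, -0.0889, -0.1845]}
scene knob_axis [215.2 286.5] 0.65 [0.5347 0.0503 0.13  ]
scene index_wheel [220.4 286.7] 0.92 [0.5332 0.0514 0.1055]
scene lever_tab [199.6 312.7] 0.46 [0.4782 0.1215 0.1145]
scene top 143 [0.5453 0.0512 0.1447] (540.759765625, 52.472599029541016) 21.694238662719727
side knob_axis [210.8 264.3] 0.69 [0.5356 0.0539 0.13  ]
side index_wheel [213.3 266.4] 0.63 [0.5305 0.0425 0.1055]
side lever_tab [233.1 276.5] 0.65 [0.493  0.1267 0.1145]
side top 107 [0.5393 0.0568 0.1452] (538.97705078125, 56.620399475097656) 24.074705123901367
wrist lever_tab [101.8 200. ] 0.75 [0.4858 0.1239 0.1145]
wrist top 4192 [0.5389 0.054  0.1446] (538.7653198242188, 52.823116302490234) 22.268388748168945
scene knob_axis [214.9 289.4] 0.8 [0.5342 0.0574 0.13  ]
scene index_wheel [221.9 285.5] 0.91 [0.5375 0.0481 0.1055]
scene lever_tab [202.3 312.8] 0.44 [0.4869 0.1208 0.1145]
scene top 159 [0.5459 0.0519 0.1449] (541.1860961914062, 52.914974212646484) 22.032791137695312
side knob_axis [207.7 263.2] 0.91 [0.5401 0.0414 0.13  ]
side index_wheel [214.3 265.1] 0.82 [0.5342 0.0469 0.1055]
side lever_tab [234.6 281.2] 0.65 [0.4786 0.1315 0.1145]
side top 107 [0.5373 0.0575 0.1459] (538.9610595703125, 57.346351623535156) 23.60515594482422
wrist knob_axis [222.5 285.1] 0.71 [0.5375 0.0521 0.13  ]
wrist lever_tab [103.5 198.4] 0.97 [0.4845 0.1232 0.1145]
wrist top 4199 [0.5389 0.054  0.1446] (538.8501586914062, 52.9852180480957) 22.30027198791504
```

View pics/wrist1.png

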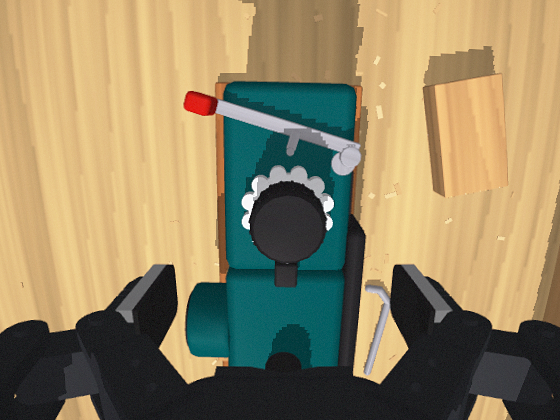

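The wrist view is centred. It shows the knob top at (225, 288), the lever out with its tab at (102, 200), and the fingers clear on both sides. From the depth reading the knob axis is at about (0.5388, 0.0530). I'll descend and grip lightly.

{"method": "send_rows", "body": {"increments": "0.001 0.001 0.02 0 0 0 0.085; 0.001 0.001 0.045 0 0 0 0.085; 0.001 0.001 0.07 0 0 0 0.085; 0.001 0.001 0.085 0 0 0 0.085; 0.001 0.001 0.088 0 0 0 0.085; 0.001 0.001 0.088 0 0 0 0.06; 0.001 0.001 0.088 0 0 0 0.05; 0.001 0.001 0.088 0 0 0 0.04; 0.001 0.001 0.088 0 0 0 0.04; 0.001 0.001 0.088 0 0 0 0.04; 0.001 0.001 0.088 0 0 0 0.04; 0.001 0.001 0.088 0 0 0 0.04", "grip_force": 20}}

```text
clock: 3.88
tcp_pos: [0.5389, 0.053, 0.2884]
tool_rot: [2.22, 2.22, 0.004]
force: [-0.6, -0.5, 6.0]
gripper_width: 0.0443
grasp_force: 22.0
```

```bash
cat > st.py <<'E'
from h import *
s=telemetry.read_state();print({k:np.round(s[k],3).tolist() for k in('clock','joint_positions','tcp_pos','tool_rot','wrist_torque','force','effort','gripper_width','grasp_force')})
E
python3 st.py
```

```text
{'clock': 3.883, 'joint_positions': [-0.019, 0.371, -0.238, 0.958, -0.0, 1.552], 'tcp_pos': [0.539, 0.053, 0.288], 'tool_rot': [2.22, 2.22, 0.004], 'wrist_torque': [0.029, 0.144, 0.004], 'force': [-0.639, -0.465, 6.029], 'effort': [-0.015, -40.577, 22.713, -0.146, -0.003, 0.006], 'gripper_width': 0.044, 'grasp_force': 22.037}
```

{"method": "send_rows", "body": {"increments": "0 0 0 0 0 -4 0.04; 0 0 0 0 0 -8 0.04; 0 0 0 0 0 -8 0.04; 0 0 0 0 0 -8 0.04"}}

```text
clock: 4.22
tcp_pos: [0.5388, 0.053, 0.2883]
tool_rot: [2.059, 2.369, 0.003]
force: [0.0, -1.0, 6.4]
gripper_width: 0.0441
grasp_force: 22.2
```

```bash
python3 st.py
```

```text
{'clock': 4.217, 'joint_positions': [-0.019, 0.371, -0.238, 0.958, 0.0, 1.412], 'tcp_pos': [0.539, 0.053, 0.288], 'tool_rot': [2.059, 2.369, 0.003], 'wrist_torque': [-0.017, 0.138, -0.046], 'force': [0.039, -0.961, 6.384], 'effort': [0.008, -40.546, 22.743, -0.19, -0.006, -0.084], 'gripper_width': 0.044, 'grasp_force': 22.189}
```

{"method": "send_rows", "body": {"increments": "0 0 0 0 0 -5 0.04; 0 0 0 0 0 -10 0.04; 0 0 0 0 0 -15 0.04; 0 0 0 0 0 -20 0.04; 0 0 0 0 0 -25 0.04; 0 0 0 0 0 -30 0.04; 0 0 0 0 0 -30 0.04; 0 0 0 0 0 -30 0.04"}}

```text
clock: 4.88
tcp_pos: [0.5388, 0.053, 0.2884]
tool_rot: [1.376, 2.821, 0.002]
force: [-0.9, 0.4, 6.0]
gripper_width: 0.0445
grasp_force: 22.2
```

```bash
python3 st.py
```

```text
{'clock': 4.883, 'joint_positions': [-0.019, 0.371, -0.238, 0.958, -0.0, 0.888], 'tcp_pos': [0.539, 0.053, 0.288], 'tool_rot': [1.376, 2.821, 0.002], 'wrist_torque': [0.026, 0.127, -0.13], 'force': [-0.895, 0.396, 6.03], 'effort': [0.102, -40.408, 22.828, -0.32, 0.048, -0.133], 'gripper_width': 0.044, 'grasp_force': 22.207}
```

{"method": "send_rows", "body": {"increments": "0 0 0 0 0 -5 0.04; 0 0 0 0 0 -10 0.04; 0 0 0 0 0 -15 0.04; 0 0 0 0 0 -20 0.04; 0 0 0 0 0 -25 0.04; 0 0 0 0 0 -27 0.04; 0 0 0 0 0 -29 0.04; 0 0 0 0 0 -29 0.04;  0 0 0 0 0 -29 0.04"}}

```text
clock: 5.63
tcp_pos: [0.5387, 0.0529, 0.2884]
tool_rot: [0.627, 3.075, 0.001]
force: [-0.2, -0.6, 7.1]
gripper_width: 0.0445
grasp_force: 22.2
```

```bash
python3 st.py
```

```text
{'clock': 5.633, 'joint_positions': [-0.019, 0.371, -0.238, 0.958, -0.0, 0.383], 'tcp_pos': [0.539, 0.053, 0.288], 'tool_rot': [0.627, 3.075, 0.001], 'wrist_torque': [-0.02, 0.194, -0.333], 'force': [-0.191, -0.629, 7.143], 'effort': [0.314, -40.304, 22.896, -0.423, 0.019, -0.388], 'gripper_width': 0.044, 'grasp_force': 22.221}
```

{"method": "send_rows", "body": {"increments": "0 0 0 0 0 2 0.04; 0 0 0 0 0 3 0.04; 0 0 0 0 0 3 0.04; 0 0 0 0 0 3 0.04"}}

```text
clock: 5.97
tcp_pos: [0.5387, 0.0529, 0.2884]
tool_rot: [0.707, 3.058, 0.001]
force: [-0.8, -0.8, 7.0]
gripper_width: 0.0443
grasp_force: 22.2
```

```bash
python3 st.py
python3 - <<'E'
from h import *
cal=imaging.get_calibration('wrist');im,d=imaging.capture('wrist');cv2.imwrite('pics/wrist2.png',im[:,:,::-1])
E
```

```text
{'clock': 5.967, 'joint_positions': [-0.019, 0.371, -0.238, 0.958, -0.0, 0.435], 'tcp_pos': [0.539, 0.053, 0.288], 'tool_rot': [0.707, 3.058, 0.001], 'wrist_torque': [-0.006, 0.182, -0.198], 'force': [-0.824, -0.841, 7.043], 'effort': [0.323, -40.297, 22.893, -0.416, 0.09, -0.201], 'gripper_width': 0.044, 'grasp_force': 22.218}
```

{"method": "send_rows", "body": {"increments": "0 0 0 0 0 2 0.04; 0 0 0 0 0 4 0.04; 0 0 0 0 0 4 0.04; 0 0 0 0 0 4 0.04"}}

```text
clock: 6.35
tcp_pos: [0.5387, 0.0529, 0.2884]
tool_rot: [0.813, 3.031, 0.001]
force: [-0.1, -0.9, 6.4]
gripper_width: 0.0445
grasp_force: 22.2
```

```bash
python3 st.py
```

```text
{'clock': 6.35, 'joint_positions': [-0.019, 0.371, -0.238, 0.958, -0.0, 0.505], 'tcp_pos': [0.539, 0.053, 0.288], 'tool_rot': [0.813, 3.031, 0.001], 'wrist_torque': [-0.088, 0.175, -0.021], 'force': [-0.127, -0.87, 6.446], 'effort': [0.186, -40.362, 22.858, -0.358, 0.118, -0.0], 'gripper_width': 0.044, 'grasp_force': 22.21}
```

View pics/wrist2.png

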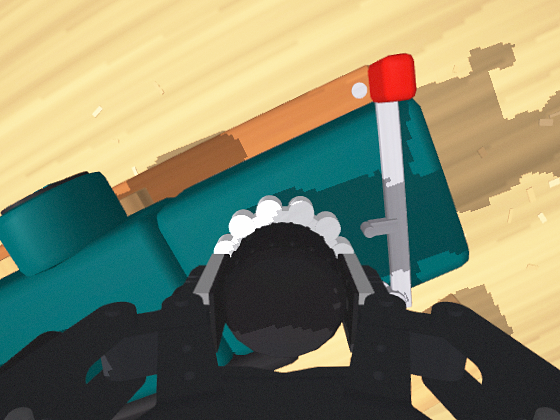

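The wrist view shows the fingers squarely on the knob at (285, 285), with the lever still out and its tab at (78, 392). The torque builds to about 0.36 N m at 67° of anticlockwise turn and falls back to zero at 60°. It was only about 0.1 N m at the other rests, so this is the zero stop, about 15 N on the lug. Next I turn it clockwise 120°.

{"method": "send_rows", "body": {"increments": "0 0 0 0 0 5 0.04; 0 0 0 0 0 10 0.04; 0 0 0 0 0 15 0.04; 0 0 0 0 0 20 0.04; 0 0 0 0 0 25 0.04; 0 0 0 0 0 30 0.04; 0 0 0 0 0 35 0.04; 0 0 0 0 0 40 0.04; 0 0 0 0 0 45 0.04; 0 0 0 0 0 50 0.04; 0 0 0 0 0 55 0.04; 0 0 0 0 0 60 0.04; 0 0 0 0 0 60 0.04; 0 0 0 0 0 60 0.04"}}

```text
clock: 7.52
tcp_pos: [0.5389, 0.053, 0.2883]
tool_rot: [2.22, 2.219, 0.004]
force: [-0.2, -0.8, 5.6]
gripper_width: 0.0446
grasp_force: 22.2
```

```bash
python3 st.py
```

```text
{'clock': 7.517, 'joint_positions': [-0.019, 0.371, -0.238, 0.958, 0.0, 1.552], 'tcp_pos': [0.539, 0.053, 0.288], 'tool_rot': [2.22, 2.219, 0.004], 'wrist_torque': [0.048, 0.17, -0.074], 'force': [-0.196, -0.778, 5.615], 'effort': [0.016, -40.589, 22.716, -0.142, -0.001, 0.028], 'gripper_width': 0.045, 'grasp_force': 22.176}
```

{"method": "send_rows", "body": {"increments": "0 0 0 0 0 5 0.04; 0 0 0 0 0 10 0.04; 0 0 0 0 0 15 0.04; 0 0 0 0 0 20 0.04; 0 0 0 0 0 25 0.04; 0 0 0 0 0 30 0.04; 0 0 0 0 0 35 0.04; 0 0 0 0 0 40 0.04; 0 0 0 0 0 45 0.04; 0 0 0 0 0 50 0.04; 0 0 0 0 0 55 0.04; 0 0 0 0 0 60 0.04; 0 0 0 0 0 60 0.04; 0 0 0 0 0 60 0.04; 0 0 0 0 0 60 0.04"}}

```text
clock: 8.77
tcp_pos: [0.5391, 0.0529, 0.2884]
tool_rot: [3.033, 0.812, 0.006]
force: [0.9, -0.4, 6.0]
gripper_width: 0.0445
grasp_force: 22.1
```

```bash
python3 st.py
```

```text
{'clock': 8.767, 'joint_positions': [-0.019, 0.371, -0.238, 0.957, -0.0, 2.599], 'tcp_pos': [0.539, 0.053, 0.288], 'tool_rot': [3.033, 0.812, 0.006], 'wrist_torque': [-0.062, -0.035, -0.033], 'force': [0.947, -0.38, 6.012], 'effort': [0.229, -40.828, 22.567, 0.154, 0.097, -0.014], 'gripper_width': 0.044, 'grasp_force': 22.107}
```

The torque is near zero, as it should be at rest four clicks up. I'll release, rise and turn the tool back.

{"method": "send_rows", "body": {"increments": "0 0 0 0 0 0 0.07; 0 0 0 0 0 0 0.07; 0 0 0 0 0 0 0.07; 0 0 0 0 0 0 0.07; 0 0 0 0 0 0 0.07; 0 0 -0.02 0 0 0 0.07; 0 0 -0.05 0 0 0 0.07; 0 0 -0.08 0 0 0 0.07; 0 0 -0.09 0 0 -6 0; 0 0 -0.09 0 0 -12 0; 0 0 -0.09 0 0 -18 0; 0 0 -0.09 0 0 -24 0; 0 0 -0.09 0 0 -30 0; 0 0 -0.09 0 0 -36 0; 0 0 -0.09 0 0 -42 0; 0 0 -0.09 0 0 -48 0; 0 0 -0.09 0 0 -54 0; 0 0 -0.09 0 0 -60 0; 0 0 -0.09 0 0 -60 0; 0 0 -0.09 0 0 -60 0"}}

```text
clock: 10.43
tcp_pos: [0.538, 0.053, 0.3766]
tool_rot: [-2.224, -2.218, 0.0]
force: [0.3, -0.2, 0.9]
gripper_width: 0.0
grasp_force: 0.0
```

```bash
python3 st.py
python3 - <<'E'
from h import *
cal=imaging.get_calibration('wrist');im,d=imaging.capture('wrist');cv2.imwrite('pics/wrist3.png',im[:,:,::-1])
for q,z in {'knob_axis':.13,'lever_tab':.1145}.items():
    for r in imaging.pinpoint(q,'wrist')[:1]: print(q,np.round(r['centre'],1),round(r['confidence'],2),np.round(atz(cal,r['centre'],z),4))
E
```

```text
{'clock': 10.433, 'joint_positions': [-0.019, 0.317, -0.08, 1.175, -0.0, 1.554], 'tcp_pos': [0.538, 0.053, 0.377], 'tool_rot': [-2.224, -2.218, 0.0], 'wrist_torque': [-0.018, 0.011, 0.018], 'force': [0.303, -0.175, 0.855], 'effort': [0.002, -42.927, 26.587, 0.004, -0.0, -0.099], 'gripper_width': 0.0, 'grasp_force': 0.0}
knob_axis [222.  283.8] 0.72 [0.5375 0.0528 0.13  ]
lever_tab [106.6 197.6] 0.74 [0.4845 0.1225 0.1145]
```

View pics/wrist3.png

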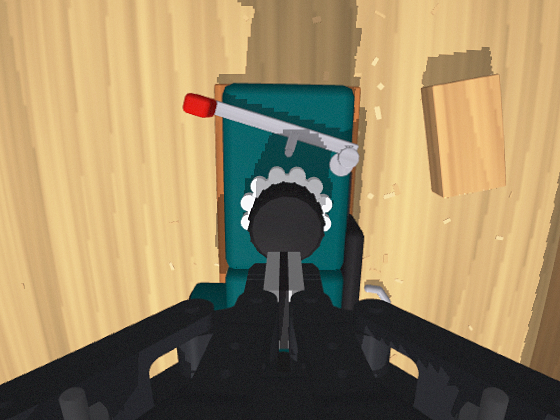

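The wrist view shows the lever still out with its tab at (105, 199), the knob free at (222, 287), and the fingers shut. I'll go in front of the tab and then down.

{"method": "send_rows", "body": {"increments": "0.025 -0.012 0 0 0 0 0; 0.055 -0.027 0 0 0 0 0; 0.085 -0.042 0 0 0 0 0; 0.105 -0.052 0 0 0 0 0; 0.112 -0.055 0 0 0 0 0; 0.112 -0.055 0.02 0 0 0 0; 0.112 -0.055 0.05 0 0 0 0; 0.112 -0.055 0.08 0 0 0 0; 0.112 -0.055 0.097 0 0 0 0; 0.112 -0.055 0.098 0 0 0 0; 0.112 -0.055 0.098 0 0 0 0"}}

```text
clock: 11.5
tcp_pos: [0.4827, 0.1645, 0.278]
tool_rot: [-2.222, -2.219, 0.004]
force: [0.7, 0.1, 0.4]
gripper_width: -0.0001
grasp_force: 0.0
```

{"method": "send_rows", "body": {"increments": "-0.005 0 0 0 0 0 0; -0.01 0 0 0 0 0 0; -0.015 0 0 0 0 0 0; -0.02 0 0 0 0 0 0; -0.025 -0.001 0 0 0 0 0; -0.03 -0.001 0 0 0 0 0; -0.035 -0.002 0 0 0 0 0; -0.038 -0.002 0 0 0 0 0; -0.038 -0.002 0 0 0 0 0; -0.038 -0.002 0 0 0 0 0"}}

```text
clock: 12.33
tcp_pos: [0.4803, 0.1271, 0.2788]
tool_rot: [-2.22, -2.22, -0.001]
force: [-2.1, 2.8, 1.3]
gripper_width: -0.0001
grasp_force: 2.0
```

{"method": "send_rows", "body": {"increments": "-0.004 0 0 0 0 0 0; -0.008 -0.001 0 0 0 0 0; -0.012 -0.001 0 0 0 0 0; -0.012 -0.001 0 0 0 0 0; -0.012 -0.001 0 0 0 0 0"}}

```text
clock: 12.75
tcp_pos: [0.4795, 0.115, 0.2786]
tool_rot: [-2.221, -2.22, 0.0]
force: [-2.6, 3.3, 1.7]
gripper_width: 0.0002
grasp_force: 1.6
```

{"method": "send_rows", "body": {"increments": "-0.001 0 0 0 0 0 0; -0.002 0 0 0 0 0 0; -0.003 0 0 0 0 0 0; -0.003 0 0 0 0 0 0; -0.003 0 0 0 0 0 0"}}

```text
clock: 13.17
tcp_pos: [0.4795, 0.1131, 0.2786]
tool_rot: [-2.217, -2.22, -0.003]
force: [-3.2, 9.8, 1.0]
gripper_width: -0.0001
grasp_force: 4.2
```

Run:
```python
from h import *
cal=imaging.get_calibration('wrist');im,d=imaging.capture('wrist');cv2.imwrite('pics/wrist4.png',im[:,:,::-1])
```

```text
(no output)
```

View pics/wrist4.png

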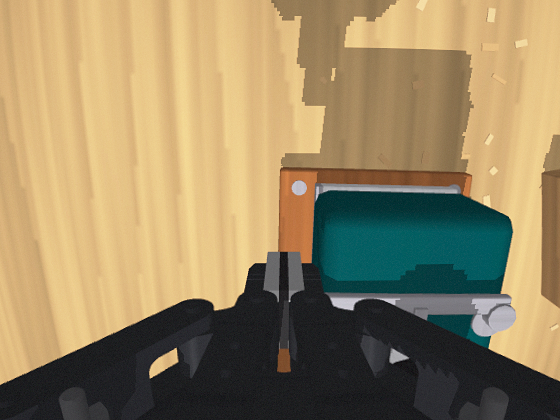

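The lever bar (row 300) now looks square across the planer. The force rises at the expected end position, y = 0.113. I'll give it one small extra press to confirm, then back off and check.

{"method": "send_rows", "body": {"increments": "-0.002 0 0 0 0 0 0; -0.003 0 0 0 0 0 0; -0.003 0 0 0 0 0 0; -0.003 0 0 0 0 0 0"}}

```text
clock: 13.55
tcp_pos: [0.4794, 0.1118, 0.2787]
tool_rot: [-2.212, -2.218, -0.011]
force: [-1.9, 16.0, 1.6]
gripper_width: 0.0002
grasp_force: 8.3
```

{"method": "send_rows", "body": {"increments": "0.01 0 0 0 0 0 0; 0.03 0 0 0 0 0 0; 0.045 0 0 0 0 0 0; 0.045 0 -0.03 0 0 0 0; 0.045 0 -0.06 0 0 0 0; 0.045 0 -0.09 0 0 0 0; 0.02 0.03 -0.1 0 0 0 0; -0.01 0.055 -0.1 0 0 0 0; -0.04 0.055 -0.1 0 0 0 0; -0.055 0.055 -0.1 0 0 0 0; -0.055 0.055 -0.1 0 0 0 0; -0.055 0.055 -0.1 0 0 0 0"}}

```text
clock: 14.55
tcp_pos: [0.5355, 0.0531, 0.3788]
tool_rot: [2.223, 2.218, -0.0]
force: [0.5, 0.7, -0.7]
gripper_width: -0.0002
grasp_force: 0.0
```

Run:
```python
from h import *
cal=imaging.get_calibration('wrist');im,d=imaging.capture('wrist');cv2.imwrite('pics/wrist5.png',im[:,:,::-1])
for q,z in {'knob_axis':.13,'lever_tab':.1145}.items():
    for r in imaging.pinpoint(q,'wrist')[:1]: print(q,np.round(r['centre'],1),round(r['confidence'],2),np.round(atz(cal,r['centre'],z),4))
```

```text
knob_axis [222.8 290.4] 0.92 [0.5395 0.0514 0.13  ]
lever_tab [149.1 195.2] 0.56 [0.4788 0.0959 0.1145]
```

View pics/wrist5.png

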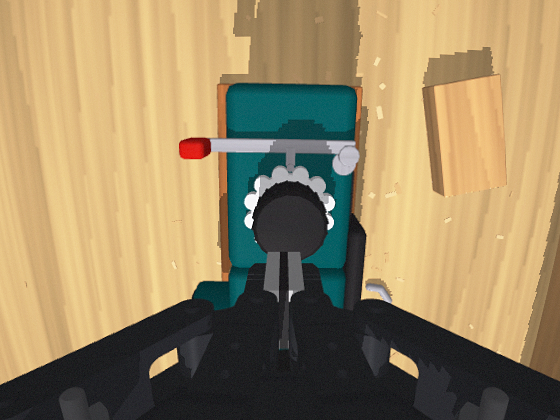

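The wrist view shows the tab at (148, 195), which is world (0.479, 0.096), as predicted for fully locked. The lever's nose sits in a wheel notch at (165, 290), the offcut has not moved, and the robot is clear.

```bash
python3 -c "
from workcell import bot
print(bot.close_job())"
```

```text
the job is handed in; nothing more can be done
None
```

I turned the knob gently to its zero stop (about 15 N on the lug), then four clicks clockwise, swung the lock lever fully in, and handed the job in at about 15 s with the robot clear; it returned no verdict.

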